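Load a bushing pack under the spring catches

ROBOT

A 7-joint arm with a two-finger parallel gripper is mounted at the origin on the work surface. World frame = base frame: x ahead of the robot, y to its left, z up, the work surface at z = 0. Lengths are in m, angles in rad, forces in N, time in s.
With the tool pointing down it reaches from about 0.4 to 0.85 m from the base axis. Payload 10.4 kg.
Tool frame: the origin (TCP) lies between the finger pads; the fingertips stand 19 mm ahead of it and the grasp point (between the pads) is the TCP (manip.tips_ahead is the distance from the TCP to the fingertips, in m); z points along the fingers, y is the line along which they close (so a half turn about z gives the same grasp; the last joint's range is limited). The gripper opens to 85 mm and grips with 20 to 120 N. Pads are 22 mm wide; open, the fingers measure 114 mm over their backs; the gripper's body (76 mm by 85 mm) begins 54 mm behind the grasp point. The pads swing forward as they close: fully open they stand 13 mm farther back than shut.
Start: joints at [1.118, 0.332, -0.065, 1.46, 0.022, 1.35, -0.088], TCP at [0.26, -0.568, 0.25] pointing down, gripper open.
Joint ranges: [-2.6, 2.6], [-0.5, 2.12], [-1.47, 1.34], [0.16, 2.42], [-1.27, 4.41], [0.06, 2.06], [-2.6, 2.6]. Speed limits (rad/s): [2.22, 2.22, 2.79, 2.79, 3.14, 3.14, 3.14].

INTERFACE

Orientations are given as a unit quaternion [x, y, z, w].
In Python, from workcell import manip, viewer gives the robot as it stands.
- The arm moves only by the tool arm_command, never from a script. Its argument "series" is text: rows parted by semicolons, each of 5 numbers parted by spaces: the closure, from 0 (fully open) to 1 (shut), then the shift along the tool's x, y, z normalised to -1 to 1, where 1 is 0.4 m, then the turn about the tool's z normalised to -1 to 1, where 1 is 180 degrees. In form: jaw tx ty tz spin; .... A call has exactly 10 rows; each row shifts and turns the commanded pose from where the row before left it, along the tool's axes as they then stand; what a row does not reach is not made up. A row lasts 1/8 s, in which the tool goes at most 62.5 mm and 10.7 degrees, less where a joint would pass 70% of its speed; a pose out of reach is approached as far as the arm can. A call with a number of a shift or a turn outside -1 to 1 is refused whole. A call with a gripper value outside its range is refused whole. The fingers move at their own pace and stop on an object; "newtons" is the grip in N (left out, the last holds). Time passes only in rows, so rows that do not move let the fingers close, or fill a call up. It gives the time, the measured TCP pose, the force, the opening and the grip force at its end, in the units of the state.
- manip.get_obs(): the state, without advancing time (a new reading comes with each control period).
- viewer.camera(name): name is "scene" or "top" or "wrist"; returns a dict with "pixels" (480x640x3 uint8, red, green, blue), "intrinsics" (3x3 intrinsics, pixels), "D" ([k1, k2, p1, p2, k3] as OpenCV has them; the pictures are not rectified), "extrinsics" (4x4, takes a point from world to camera coordinates). Camera axes: x right, y up, looking along -z (the intrinsics and any distortion apply to the point x, -y, -z); pixel columns grow to the right and rows downward; lengths in m; the calibration is good to about 2 mm. A picture is of the moment at which its call begins. There is no depth.
- manip.hand_in(): hands the job in; it is judged then, once.
The state is a dict: "clock": time; "joint_pos": joint angles; "joint_velocities": joint speeds; "tau": joint torques, N m; "position": TCP position; "ee_rot": TCP orientation; "ft_force": force on the tool from outside, world axes, zero at the start; "torque": the same for the moment, N m; "grip_width": opening from 0.0 (shut) to 1.0 (fully open); "grasp_force": force on a finger pad.
Only numpy, scipy, OpenCV 4.12 (cv2) and the standard library are available. Lean on these libraries where they do the work, as an engineer would, in place of code of your own. Each camera call takes 0.05 s, during which the arm holds its last target. There are 200 camera calls.

TASK

Thread the red bushing down the post of the blue spring fixture until it sits flat on the yellow platform, then thread the bare-metal collar down on top of it. Press the pack down against the spring until the two brass catches snap out over the metal collar and hold it down by themselves. Leave the worn black bushing and the other loose things on the bench where they are.

Things in the scene. Friction and masses are not known exactly. Their poses are not given: they have to be found in the camera images.
- fixture: Fixed fixture: blue base 90 x 90 x 20 mm with an upright steel post, diameter 22 mm, its top 118 mm above the bench (the last 12 mm taper to 12 mm). Around the post is a sprung yellow platform; near the top two opposed brass spring catches stick out of the post along the fixture's x axis. Origin: centre of the base's underside, on the post's axis; z up.
- catch (a point): Point on the post's axis level with the catches' flat undersides, 99 mm above the bench. The catches stick out 5 mm from the post there and slope in to the post at 110 mm: a ring pushed down with a few newtons makes them retract and slides past, a ring let go on top of them stays up and may tip. They spring out over a ring once its top is below this point.
- post_tip (a point): Centre of the post's top, 118 mm above the fixture's origin.
- seat (a point): Centre of the upper face of the yellow platform (a disc of diameter 62 mm, 8 mm thick, around the post); 48 mm above the fixture's origin when up, moves down with the platform.
- platform (a joint): How far the yellow platform is pressed down, m: 0 up, 0.014 at its stop; its spring pushes up with 5 N (up) to 10 N (stop). With both 30 mm rings on it the pack's top is 108 mm above the bench and must go below 99 mm (joint 0.009) for the catches to snap over it; it then stays near 0.009.
- red_bushing: Loose red nylon ring, outer diameter 60 mm, bore 25 mm, 30 mm high, about 0.1 kg, standing on the bench with its bore upright. Origin: centre of its underside; z up along the bore. Goes on first.
- metal_collar: Loose bare aluminium ring, outer diameter 60 mm, bore 25 mm, 30 mm high, about 0.2 kg, standing on the bench with its bore upright. Origin: centre of its underside; z up along the bore. Goes on second.
- black_bushing: Loose worn black ring of the same size (60 mm outside, 30 mm high): to be left alone. Origin: centre of its underside.
- oil_bottle: Loose blue oil bottle, diameter 84 mm, 220 mm high. Origin: centre of its underside. Leave alone.
- spray_can: Loose green can, diameter 60 mm, 190 mm high. Origin: centre of its underside. Leave alone.
- oil_filter: Loose white oil filter, diameter 76 mm, 95 mm high. Origin: centre of its underside. Leave alone.
- wrench: Loose steel wrench, 170 mm long, lying flat. Origin: its middle, on the bench. Leave alone.
- screwdriver: Loose orange-handled screwdriver, 190 mm long, lying. Origin: its middle, on the bench. Leave alone.
Not all that is in view belongs to the job. Of the things like the red_bushing, leave any that is purple; of the rest the smaller one is meant. There is more than one size of the metal_collar; the one meant has the size given above.

How it is judged:
By the outcome, as a careful person would: the job done as asked, in the order asked, and still so for the second after the job is handed in, with the robot touching nothing.
It also fails if it takes over 67 s, if anything falls off the work surface, if the arm or the gripper's body presses on something with over 40 N, if the wrist force passes 120 N, or if a joint passes its speed limit or range.

## Working session

There is one attempt and no reset: what is moved stays moved. The work goes in short steps, Python scripts to look and compute and a tool call to move; the robot and the scene stay as the last step left them, time stands still between calls to the robot, and variables do not carry over. Pictures are saved under pics/ and viewed, at most 10 in all, crops included, and the job is handed in when it is done.

Besides the shell and the picture viewer there is one more tool, called by a JSON object that holds its "fn" and its "kwargs". arm_command: Moves the arm, as the interface text tells. Scaled input: -1 to 1 covers 0.4 m each way for a shift and 180 degrees each way for a turn. Its arguments: {"type":"object","properties":{"series":{"type":"string"},"newtons":{"type":"number"}},"required":["series"]}

```bash
mkdir -p pics; ls
cat > h.py <<'E'
import numpy as np, cv2
from workcell import manip, viewer
def cam(n):
    c=viewer.camera(n); return c
def proj(c,P):
    P=np.atleast_2d(P); E=np.array(c["extrinsics"]); q=P@E[:3,:3].T+E[:3,3]; q=q*[1,-1,-1]
    return cv2.projectPoints(q,np.zeros(3),np.zeros(3),np.array(c["intrinsics"],float),np.array(c["D"],float))[0].reshape(-1,2)
def ray(c,uv):
    E=np.array(c["extrinsics"]); n=cv2.undistortPoints(np.array(uv,float).reshape(-1,1,2),np.array(c["intrinsics"],float),np.array(c["D"],float)).reshape(-1,2)
    d=np.c_[n[:,0],-n[:,1],-np.ones(len(n))]@E[:3,:3]
    return -E[:3,:3].T@E[:3,3],d
def at_z(c,uv,z):
    o,d=ray(c,uv); return o+d*((z-o[2])/d[:,2])[:,None]
def save(c,f): cv2.imwrite(f,cv2.cvtColor(np.asarray(c["pixels"]),cv2.COLOR_RGB2BGR))
E
python3 - <<'E'
from h import *
import pickle
o=manip.get_obs(); print({k:np.round(v,3) for k,v in o.items()}, manip.tips_ahead)
for n in("scene","top"):
    c=cam(n); save(c,f"pics/{n}0.png"); pickle.dump(c,open(n+"0.pkl","wb"))
    E=np.array(c["extrinsics"]); print(n,(-E[:3,:3].T@E[:3,3]).round(3),c["D"])
E
```

```text
pics
{'clock': np.float64(0.0), 'joint_pos': array([ 1.118,  0.333, -0.065,  1.461,  0.022,  1.35 , -0.088]), 'joint_velocities': array([ 0.001,  0.002, -0.   , -0.001,  0.   ,  0.   ,  0.   ]), 'tau': array([-1.0000e-03, -6.2545e+01,  4.9000e-02, -3.9161e+01,  1.6000e-02,
        1.0000e-02,  0.0000e+00]), 'position': array([ 0.26 , -0.568,  0.25 ]), 'ee_rot': array([ 0.977,  0.213, -0.   , -0.001]), 'ft_force': array([ 0.418,  0.696, -0.296]), 'torque': array([ 0.014,  0.031, -0.029]), 'grasp_force': np.float64(0.0), 'grip_width': np.float64(1.001)} 0.019
scene [1.529 0.276 0.812] [-0.01815953  0.          0.          0.          0.        ]
top [0.259 0.023 1.493] [0.03429982 0.         0.         0.         0.        ]
```

View pics/scene0.png

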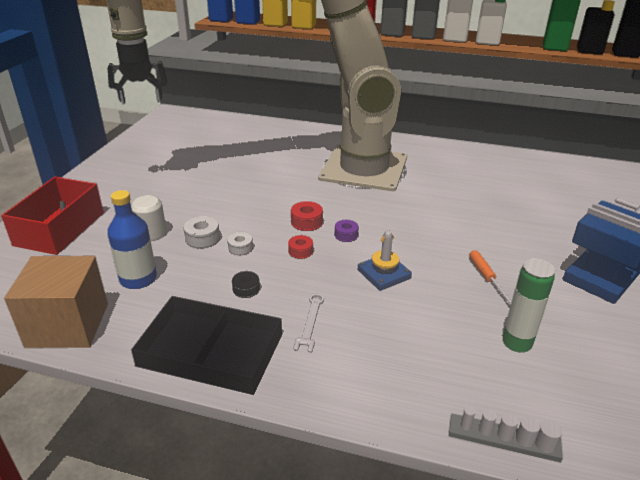

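View pics/top0.png

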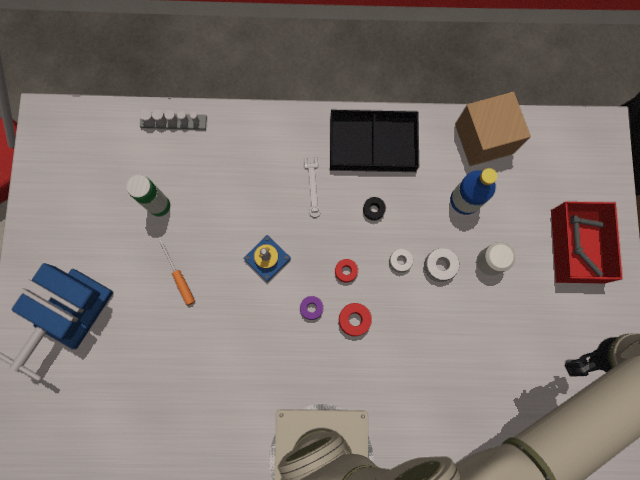

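The top view shows the small red ring at (346,270), the small metal collar at (401,260) and the fixture at (267,257). The larger red and metal rings and the purple one are decoys. Next I'll fit the ring and post poses from both views.

```bash
cat > fit.py <<'E'
from h import *
from scipy.optimize import least_squares
T=np.linspace(0,2*np.pi,180,endpoint=False)
def mask(c,kind):
    p=cv2.cvtColor(np.asarray(c["pixels"]),cv2.COLOR_RGB2HSV).astype(int); h,s,v=p[...,0],p[...,1],p[...,2]
    return {"red":((h<8)|(h>172))&(s>120)&(v>60),"yellow":(h>15)&(h<32)&(s>130),"blue":(h>100)&(h<125)&(s>100)}[kind].astype(np.uint8)
def blob(c,kind,seed,R=45):
    m=mask(c,kind); n,l,st,ce=cv2.connectedComponentsWithStats(m)
    i=1+np.argmin(np.hypot(*(ce[1:]-seed).T)+1e3*(st[1:,4]<40)); return l==i,st[i],ce[i]
def hull(m):
    return cv2.convexHull(np.argwhere(m)[:,::-1].astype(np.int32)).reshape(-1,2).astype(float)
def sup(pts,D): return (pts@D.T).max(0)
D=np.c_[np.cos(T[::5]),np.sin(T[::5])]
def fitcyl(obs,x0,h0=.03,r0=.03,zb=0):
    def f(p):
        r=[]
        for c,h in obs:
            P=np.vstack([np.c_[p[0]+p[2]*np.cos(T),p[1]+p[2]*np.sin(T),0*T+z] for z in(zb,zb+p[3])])
            r.append(sup(proj(c,P),D)-sup(h,D)-.0)
        return np.hstack(r)
    s=least_squares(f,[*x0,r0,h0],x_scale=.01,loss="soft_l1"); return s.x,np.sqrt(np.mean(f(s.x)**2))
E
python3 - <<'E'
from fit import *; import pickle
S,Tp=[pickle.load(open(n+"0.pkl","rb")) for n in("scene","top")]
for nm,us,ut in(("red",(301,246),(346,270)),("bigred",(307,215),(355,319))):
    x0=at_z(Tp,[ut],.03)[0,:2]
    hs=[(c,hull(blob(c,"red",u)[0])) for c,u in((S,us),(Tp,ut))]
    print(nm,x0.round(4),fitcyl(hs,x0))
    for o in hs: print("  single",at_z(o[0],[o[1].mean(0)],.02).round(4))
print("fix approx",at_z(Tp,[(267,257)],.05),"collar",at_z(Tp,[(401,260)],.03),at_z(S,[(240,243)],.015),"post",at_z(Tp,[(265,252)],.118), at_z(S,[(388,236)],.118))
a=cv2.resize(np.asarray(Tp["pixels"])[215:315,220:430],None,fx=3.8,fy=3.8,interpolation=2)
b=cv2.resize(np.asarray(S["pixels"])[200:300,215:425],None,fx=3.8,fy=3.8,interpolation=2)
out=np.vstack([a,b])[:, :, ::-1]; out=cv2.resize(out,None,fx=.78,fy=.78); print(out.shape); cv2.imwrite("pics/crop.png",out)
E
```

```text
red [ 0.4671 -0.0555] (array([ 0.4684133 , -0.05778674,  0.02842672,  0.02807622]), np.float64(0.5830234753644238))
  single [[ 0.4692 -0.0608  0.02  ]]
  single [[ 0.4688 -0.0576  0.02  ]]
bigred [ 0.3408 -0.0795] (array([ 0.34063703, -0.08044442,  0.04004438,  0.03904255]), np.float64(0.580562910647504))
  single [[ 0.3388 -0.0824  0.02  ]]
  single [[ 0.3438 -0.0782  0.02  ]]
fix approx [[0.49451056 0.14959478 0.05      ]] collar [[ 0.49605994 -0.19954721  0.03      ]] [[ 0.49768754 -0.20354251  0.015     ]] post [[0.49576201 0.14894415 0.118     ]] [[0.51585448 0.15478575 0.118     ]]
(593, 622, 3)
```

View pics/crop.png

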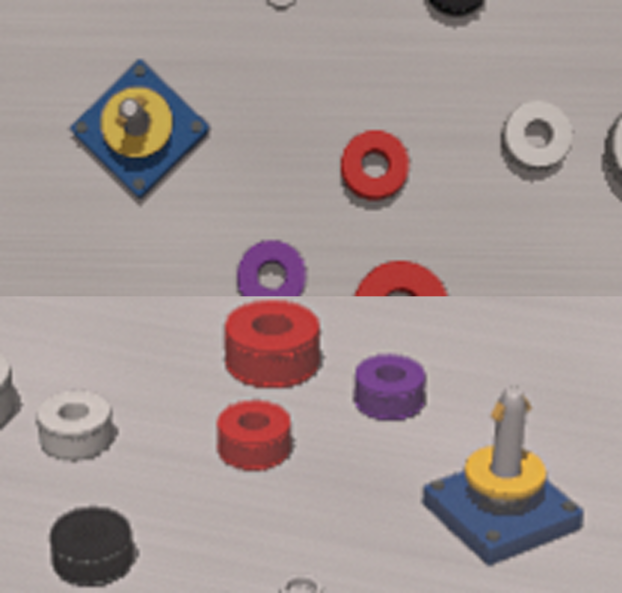

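The crops show the small red and small metal rings standing upright with clear space in ±x. The fixture is turned about 45°. I'll turn the tool so it closes along world x and move over the red ring.

{"fn": "arm_command", "kwargs": {"series": "0 0 0 0 -0.0519; 0 0 0 0 -0.0519; 0 0 0 0 -0.0519; 0 0 0 0 -0.0519; 0 0 0 0 -0.0519; 0 0 0 0 -0.0519; 0 0 0 0 -0.0519; 0 0.07 0.03 0 0; 0 0.14 0.057 0 0; 0 0.14 0.057 0 0", "newtons": 50}}

```text
clock: 1.35
position: [0.3183, -0.4264, 0.2498]
ee_rot: [0.707, 0.707, 0.0, -0.0]
ft_force: [1.0, 0.5, 0.3]
grip_width: 0.996
grasp_force: 0.0
```

{"fn": "arm_command", "kwargs": {"series": "0 0.14 0.057 0 0; 0 0.14 0.057 0 0; 0 0.14 0.057 0 0; 0 0.14 0.057 0 0; 0 0.14 0.057 0 0; 0 0.1 0.04 0 0; 0 0.07 0.03 0 0; 0 0 0 0 0; 0 0 0 0 0; 0 0 0 0 0"}}

```text
clock: 2.6
position: [0.4595, -0.0812, 0.2502]
ee_rot: [0.708, 0.707, -0.0, -0.0]
ft_force: [-0.5, -1.3, 0.8]
grip_width: 0.996
grasp_force: 0.0
```

Run:
```python
from h import *
from scipy.spatial.transform import Rotation as R
import pickle
o=manip.get_obs(); M=R.from_quat(o["ee_rot"]).as_matrix(); print(o["clock"],o["position"].round(4),M.round(3),o["joint_pos"].round(2))
c=cam("wrist"); save(c,"pics/w1.png"); pickle.dump((c,o),open("w1.pkl","wb"))
E=np.array(c["extrinsics"]); C=-E[:3,:3].T@E[:3,3]; print("cam",C.round(3),"in tool",(M.T@(C-o["position"])).round(3)); print((E[:3,:3]@M).round(3), np.array(c["intrinsics"]).round(1))
for p in((.468,-.058,.03),(.496,-.2,.03),(.495,.149,.118)): print(proj(c,p).round(0))
```

```text
2.6 [ 0.4595 -0.0812  0.2502] [[ 0.001  1.    -0.   ]
 [ 1.    -0.001 -0.   ]
 [-0.    -0.    -1.   ]] [ 0.75  0.02 -0.67  1.83  0.01  1.3   0.07]
cam [ 0.46  -0.014  0.373] in tool [ 0.067  0.    -0.123]
[[ 0.002  1.    -0.001]
 [ 0.964 -0.002  0.266]
 [ 0.266 -0.002 -0.964]] [[334.4   0.  318.7]
 [  0.  334.4 239.5]
 [  0.    0.    1. ]]
[[326. 191.]]
[[350. 317.]]
[[ 377. -137.]]
```

View pics/w1.png

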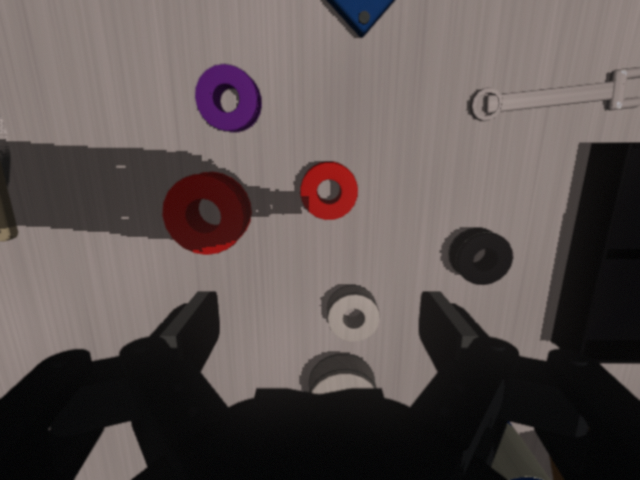

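The wrist view has the red ring at (329,190), the collar at (353,316) and a corner of the fixture at the top. I'll step +y to see the fixture and get a second red and collar view.

{"fn": "arm_command", "kwargs": {"series": "0 0.08 0.02 0 0; 0 0.12 0.02 0 0; 0 0.05 0.01 0 0; 0 0 0 0 0; 0 0 0 0 0; 0 0 0 0 0; 0 0 0 0 0; 0 0 0 0 0; 0 0 0 0 0; 0 0 0 0 0"}}

```text
clock: 3.9
position: [0.4799, 0.0199, 0.2503]
ee_rot: [0.707, 0.707, 0.0, 0.0]
ft_force: [0.2, 0.1, -0.0]
grip_width: 0.999
grasp_force: 0.0
```

Run:
```python
from fit import *
import pickle
o=manip.get_obs(); print(o["position"].round(4))
c=cam("wrist"); save(c,"pics/w2.png"); pickle.dump((c,o),open("w2.pkl","wb"))
S,Tp=[pickle.load(open(n+"0.pkl","rb")) for n in("scene","top")]; w1=pickle.load(open("w1.pkl","rb"))[0]
for p in((.468,-.058,.03),(.496,-.2,.03),(.495,.149,.118)): print(proj(c,p).round(0))
V=[(k,hull(blob(k,"red",u)[0])) for k,u in((S,(301,246)),(Tp,(346,270)),(w1,(329,190)),(c,proj(c,(.468,-.058,.02))[0]))]
print([len(v[1]) for v in V],[v[1].mean(0).round() for v in V])
print("wrist",fitcyl(V[2:],(.468,-.058)));print("all",fitcyl(V,(.468,-.058)));print("ext",fitcyl(V[:2],(.468,-.058)))
```

```text
[0.4799 0.0199 0.2503]
[[307. 283.]]
[[331. 392.]]
[[340.  53.]]
[17, 19, 33, 28] [array([300., 244.]), array([347., 270.]), array([331., 195.]), array([310., 281.])]
wrist (array([ 0.47080117, -0.0585734 ,  0.02937733,  0.0273416 ]), np.float64(0.8530967343295726))
all (array([ 0.4705684 , -0.05818929,  0.02910845,  0.02881046]), np.float64(0.863780663192929))
ext (array([ 0.4684133 , -0.05778674,  0.02842672,  0.02807622]), np.float64(0.5830234752631436))
```

View pics/w2.png

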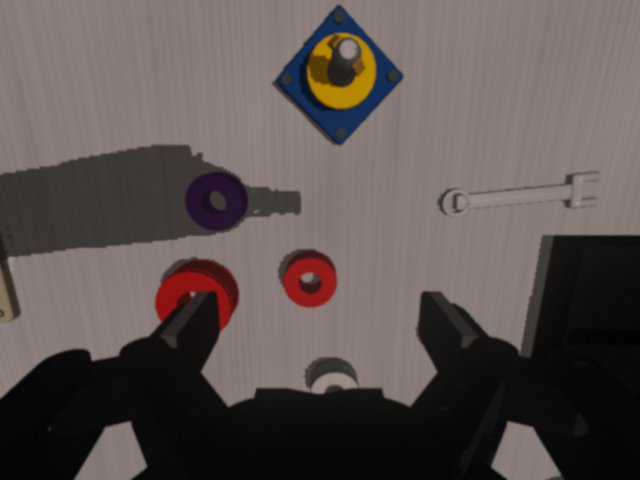

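View w2 shows the post tip at (347,47), the base square spanning corners (277,80) to (403,75), and the red ring at (310,281). I'll fit the fixture from all views.

```bash
cat > fx.py <<'E'
from fit import *
import pickle
S,Tp=[pickle.load(open(n+"0.pkl","rb")) for n in("scene","top")]; w2=pickle.load(open("w2.pkl","rb"))[0]
def boxhull(p,z0=0,z1=.02):
    a=.045*np.array([[1,1],[1,-1],[-1,-1],[-1,1]]); c,s=np.cos(p[2]),np.sin(p[2]); b=a@np.array([[c,s],[-s,c]])+p[:2]
    return np.vstack([np.c_[b,np.full(4,z)] for z in(z0,z1)])
def fitbox(obs):
    f=lambda p:np.hstack([sup(proj(c,boxhull(p)),D)-sup(h,D) for c,h in obs])
    s=least_squares(f,[.495,.149,.78],x_scale=.01,loss="soft_l1"); return s.x.round(4),np.sqrt(np.mean(f(s.x)**2)).round(2)
def tri(ps):
    A=np.zeros((3,3));b=np.zeros(3)
    for c,uv in ps:
        o,d=ray(c,[uv]); d=d[0]/np.linalg.norm(d[0]); Q=np.eye(3)-np.outer(d,d); A+=Q;b+=Q@o
    return np.linalg.solve(A,b)
E
python3 - <<'E'
from fx import *
V=[(k,hull(blob(k,"blue",u)[0])) for k,u in((S,(385,270)),(Tp,(267,257)),(w2,(340,80)))]
print([ (v[1].min(0),v[1].max(0)) for v in V])
for i in range(3): print(i,fitbox([V[i]]))
print("all",fitbox(V)); print("tri",tri([(S,(388.5,233)),(w2,(347.5,45))]).round(4), "w2 tip",at_z(w2,[(347.5,47)],.118).round(4))
# platform disc: yellow hull lateral
y=blob(w2,"yellow",(340,80))[0]; h=hull(y); e=cv2.fitEllipse(h.astype(np.float32)); print("ell",e, at_z(w2,[e[0]],.048).round(4))
E
```

```text
[(array([359., 260.]), array([410., 284.])), (array([244., 235.]), array([289., 280.])), (array([277.,   6.]), array([401., 143.]))]
0 (array([0.4807, 0.1488, 0.8135]), np.float64(5.31))
1 (array([0.4992, 0.1537, 0.8114]), np.float64(1.54))
2 (array([0.5   , 0.1492, 0.8173]), np.float64(3.24))
all (array([0.4992, 0.1504, 0.8097]), np.float64(3.46))
tri [0.5003 0.1539 0.1156] w2 tip [[0.5    0.1526 0.118 ]]
ell ((340.8300476074219, 70.76081848144531), (69.14669799804688, 76.5094985961914), 7.993783950805664) [[0.5    0.1518 0.048 ]]
```

{"fn": "arm_command", "kwargs": {"series": "0 -0.05 -0.006 0 0; 0 -0.1 -0.012 0.06 0; 0 -0.0455 -0.0055 0.1 0; 0 0 0 0.13 0; 0 0 0 0.13 0; 0 0 0 0.09 0; 0 0 0 0.04 0; 0 0 0 0.0175 0; 0 0 0 0 0; 0 0 0 0 0", "newtons": 50}}

```text
clock: 5.2
position: [0.4713, -0.0585, 0.0244]
ee_rot: [0.707, 0.707, 0.0, 0.001]
ft_force: [-1.3, -0.4, 0.7]
grip_width: 1.0
grasp_force: 0.0
```

{"fn": "arm_command", "kwargs": {"series": "0.5 0 0 0 0; 1 0 0 0 0; 1 0 0 0 0; 1 0 0 0 0; 1 0 0 0 0; 1 0 0 0 0; 1 0 0 0 0; 1 0 0 0 0; 1 0 0 -0.03 0; 1 0 0 -0.06 0"}}

```text
clock: 6.45
position: [0.4699, -0.0581, 0.0596]
ee_rot: [0.707, 0.707, -0.0, -0.001]
ft_force: [-0.1, -0.7, -0.1]
grip_width: 0.682
grasp_force: 53.8
```

Run:
```python
from h import *; import pickle
o=manip.get_obs(); print(o["position"].round(4),o["grip_width"],o["grasp_force"])
c=cam("wrist"); save(c,"pics/w3.png"); pickle.dump((c,o),open("w3.pkl","wb"))
print(proj(c,(.4705,-.0583,o["position"][2]+.007)), proj(c,(.5,.152,.118)))
```

```text
[ 0.4699 -0.0581  0.0596] 0.6816395220929221 53.806251995265484
[[318.61556523 326.54872205]] [[  896.71054137 -2744.96448829]]
```

View pics/w3.png

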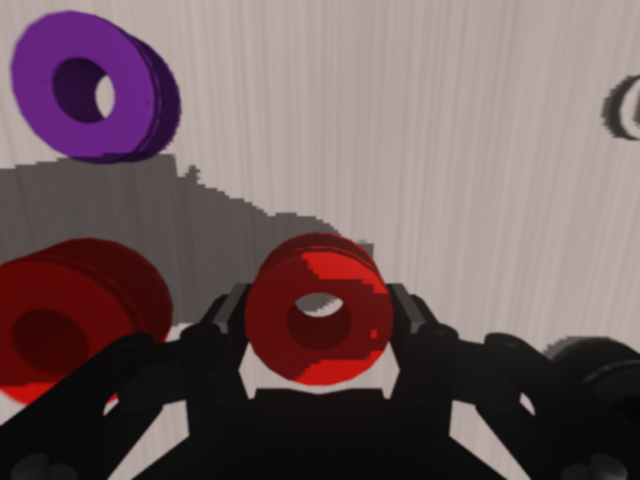

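View w3 shows the red ring held upright, with its top bore at about (320,312). I'll fit where it sits in the grip.

```bash
cat > held.py <<'E'
from fit import *; import pickle
def held(c,o,m,zb):
    h=hull(m); p0=o["position"]; k=np.abs(D[:,1])>.75
    def f(p):
        P=np.vstack([np.c_[p0[0]+.03*np.cos(T),p[0]+.03*np.sin(T),0*T+z] for z in(zb,zb+.03)]); return (sup(proj(c,P),D)-sup(h,D))[k]
    s=least_squares(f,[p0[1]]); return s.x-p0[1],f(s.x).round(1)
E
python3 - <<'E'
from held import *
c,o=pickle.load(open("w3.pkl","rb"))
m=blob(c,"red",(320,312))[0]; h=hull(m); print(h.min(0),h.max(0))
for zb in(.033,.0352,.037): print(zb,held(c,o,m,zb))
E
```

```text
[245. 233.] [393. 385.]
0.033 (array([-0.00030332]), array([-0.4,  0.3,  0.2,  0.4,  1.2,  0.9,  1.9,  2.6,  2.1,  1.4,  1.3,
        1.5,  1.7,  2. ,  0.4,  0.7,  0.3, -1. ]))
0.0352 (array([0.00084708]), array([1. , 1.6, 1.5, 1.7, 2.5, 2.2, 3.2, 3.9, 3.5, 2.6, 2.5, 2.7, 3. ,
       3.3, 1.7, 2. , 1.5, 0.2]))
0.037 (array([0.00178879]), array([2.1, 2.8, 2.6, 2.8, 3.6, 3.3, 4.3, 5. , 4.6, 3.6, 3.6, 3.8, 4.1,
       4.4, 2.8, 3. , 2.6, 1.2]))
```

{"fn": "arm_command", "kwargs": {"series": "1 0 0 -0.08 0; 1 0 0 -0.13 0; 1 0.05 0.01 -0.1 0; 1 0.1 0.025 -0.04 0; 1 0.1 0.025 0 0; 1 0.05 0.01 0 0; 1 0.025 0.005 0 0; 1 0 0 0 0; 1 0 0 0 0; 1 0 0 0 0"}}

```text
clock: 7.75
position: [0.5004, 0.0707, 0.1993]
ee_rot: [0.708, 0.707, -0.0, 0.0]
ft_force: [0.0, -0.2, -1.2]
grip_width: 0.683
grasp_force: 54.1
```

Run:
```python
from fx import *
o=manip.get_obs(); print(o["position"].round(4),o["grip_width"],o["ft_force"])
c=cam("wrist"); save(c,"pics/w4.png"); pickle.dump((c,o),open("w4.pkl","wb"))
print(proj(c,[(.5,.152,.118),(.5,.152,.048)]).round(1))
y=blob(c,"yellow",proj(c,(.5,.152,.048))[0])[0]; e=cv2.fitEllipse(hull(y).astype(np.float32)); print("ell",e, at_z(c,[e[0]],.048).round(4))
b=blob(c,"blue",proj(c,(.5,.152,.02))[0])[0];h=hull(b);print(h.min(0),h.max(0),fitbox([(c,h)]))
u=proj(c,(.5,.152,.1))[0].astype(int); print(u)
a=np.asarray(c["pixels"])[max(0,u[1]-100):u[1]+130,max(0,u[0]-130):u[0]+130,::-1]; cv2.imwrite("pics/c4.png",cv2.resize(a,None,fx=2.5,fy=2.5,interpolation=2))
```

```text
[0.5004 0.0707 0.1993] 0.6830732096733271 [ 0.01586106 -0.16966656 -1.23742102]
[[316.8 121.2]
 [317.2 127.9]]
ell ((317.3847961425781, 127.349609375), (78.77613830566406, 82.29798889160156), 179.50685119628906) [[0.5002 0.1524 0.048 ]]
[247.  52.] [388. 200.] (array([0.5003, 0.1496, 0.8187]), np.float64(3.37))
[316 123]
```

View pics/c4.png

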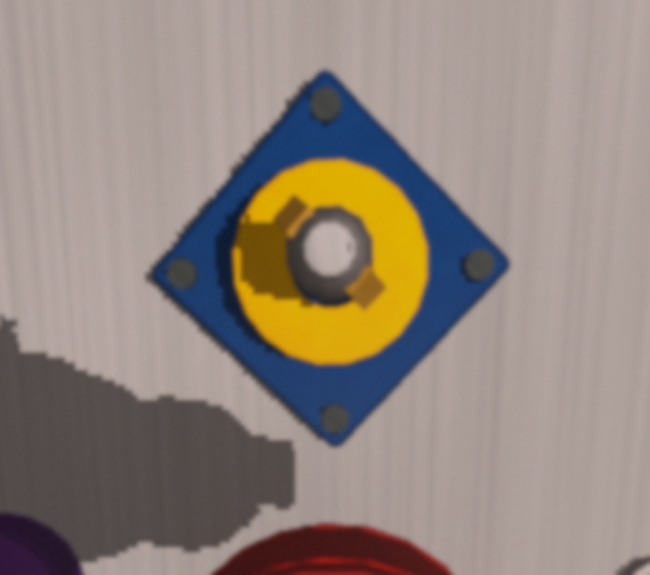

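The crop shows the post tip at (317,122), which matches the predicted (0.500,0.152). I'll move over it and start down.

{"fn": "arm_command", "kwargs": {"series": "1 0.06 0 0 0; 1 0.1 0 0 0; 1 0.04 0 0.03 0; 1 0.003 0 0.06 0; 1 0 0 0.03 0; 1 0 0 0 0; 1 0 0 0.01 0; 1 0 0 0.015 0; 1 0 0 0.015 0; 1 0 0 0 0"}}

```text
clock: 9.05
position: [0.5001, 0.1528, 0.1348]
ee_rot: [0.707, 0.707, -0.0, -0.0]
ft_force: [0.3, -0.2, -0.8]
grip_width: 0.684
grasp_force: 54.1
```

{"fn": "arm_command", "kwargs": {"series": "1 0 0 0.01 0; 1 0 0 0.01 0; 1 0 0 0.01 0; 1 0 0 0.0125 0; 1 0 0 0.0125 0; 1 0 0 0.0125 0; 1 0 0 0.0125 0; 1 0 0 0.0125 0; 1 0 0 0.0125 0; 1 0 0 0 0"}}

```text
clock: 10.3
position: [0.5, 0.1531, 0.0926]
ee_rot: [0.707, 0.707, -0.0, -0.0]
ft_force: [-0.3, -1.5, -1.4]
grip_width: 0.685
grasp_force: 55.2
```

{"fn": "arm_command", "kwargs": {"series": "1 -0.002 0 0 0; 1 0 0 0.0125 0; 1 0 0 0.0125 0; 1 0 0 0.0125 0; 1 0 0 0.0075 0; 1 0 0 0.003 0; 1 0 0 0.003 0; 1 0 0 0.002 0; 1 0 0 0 0; 1 0 0 0 0"}}

```text
clock: 11.55
position: [0.5005, 0.1522, 0.0724]
ee_rot: [0.707, 0.707, 0.0, 0.0]
ft_force: [-2.1, -0.5, 4.6]
grip_width: 0.686
grasp_force: 55.7
```

{"fn": "arm_command", "kwargs": {"series": "0 0 0 0 0; 0 0 0 0 0; 0 0 0 0 0; 0 0 0 0 0; 0 0 0 -0.03 0; 0 0 0 -0.08 0; 0 0 0 -0.12 0; 0 -0.05 0 -0.1 0; 0 -0.1 0 0 0; 0 -0.14 0 0 0"}}

```text
clock: 12.8
position: [0.5007, 0.0363, 0.2056]
ee_rot: [0.706, 0.708, 0.001, 0.001]
ft_force: [1.2, -1.1, -0.4]
grip_width: 1.002
grasp_force: 0.0
```

{"fn": "arm_command", "kwargs": {"series": "0 -0.14 0 0 0; 0 -0.14 0 0 0; 0 -0.14 0 0 0; 0 -0.14 0 0 0; 0 -0.12 0 0 0; 0 -0.08 0 0 0; 0 0 0 0 0; 0 0 0 0 0; 0 0 0 0 0; 0 0 0 0 0"}}

```text
clock: 14.05
position: [0.5008, -0.267, 0.2044]
ee_rot: [0.706, 0.708, 0.0, 0.0]
ft_force: [-0.6, 0.2, -0.3]
grip_width: 1.002
grasp_force: 0.0
```

Run:
```python
from fx import *
o=manip.get_obs(); print(o["position"].round(4),o["grip_width"],o["ft_force"].round(1))
c=cam("wrist"); save(c,"pics/w5.png"); pickle.dump((c,o),open("w5.pkl","wb"))
s=cam("scene"); save(s,"pics/s5.png"); t=cam("top")
print(proj(c,(.4965,-.2015,.03)).round(1))
a=cv2.resize(np.asarray(s["pixels"])[200:300,340:440],(300,300),interpolation=2); b=cv2.resize(np.asarray(t["pixels"])[220:295,230:305],(300,300),interpolation=2)
w=cv2.resize(np.asarray(c["pixels"]),(400,300))
cv2.imwrite("pics/c5.png",np.vstack([np.hstack([a,b]),np.hstack([w,np.zeros((300,200,3),np.uint8)])])[...,::-1])
```

```text
[ 0.5008 -0.267   0.2044] 1.0021325067991458 [-0.6  0.2 -0.3]
[[312.9 148.8]]
```

View pics/c5.png

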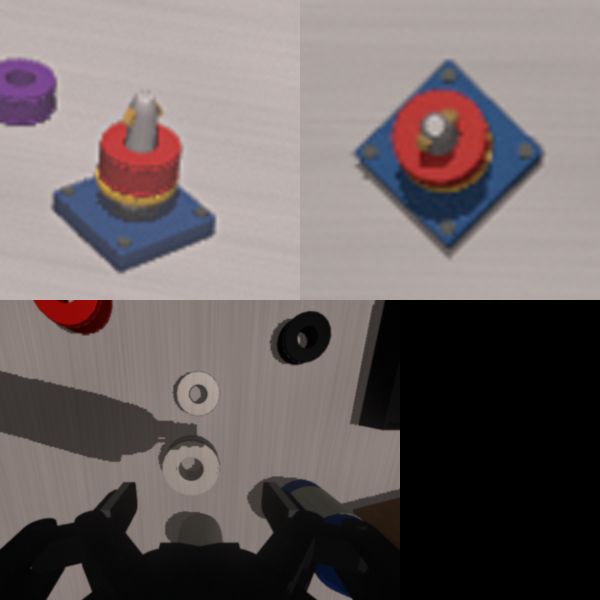

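The red ring sits flat on the platform. In w5 the small collar is at about (315,150). I'll localise it from w5 and w1.

Run:
```python
from fx import *
obs=[]
for f,u in(("w5.pkl",(315,150)),("w1.pkl",(353,316))):
    c=pickle.load(open(f,"rb"))[0]; p=np.asarray(c["pixels"]); g=cv2.cvtColor(p,cv2.COLOR_RGB2GRAY); R=50
    sub=g[u[1]-R:u[1]+R,u[0]-R:u[0]+R]; t,_=cv2.threshold(sub[25:75,25:75].copy(),0,255,cv2.THRESH_OTSU); t=max(t,np.median(sub)+18)
    n,l,st,ce=cv2.connectedComponentsWithStats((g>t).astype(np.uint8)); d=np.hypot(*(ce-u).T)+1e3*(st[:,4]<300)+1e3*(st[:,4]>9000); i=np.argmin(d)
    h=hull(l==i); e=cv2.fitEllipse(h.astype(np.float32)); print(f,t,st[i],[np.round(x,1) for x in e],at_z(c,[e[0]],.03).round(4)); obs.append((c,e[0]))
    m=(l==i).astype(np.uint8); cs,hi=cv2.findContours(m,cv2.RETR_CCOMP,cv2.CHAIN_APPROX_NONE)
    for k in cs:
        if 20<len(k)<110: print("  c",k.reshape(-1,2).mean(0).round(1),len(k))
print("tri",tri(obs).round(4))
```

```text
w5.pkl 149.0 [ 285  116   65   67 2377] [array([317.3, 148.9]), array([64.3, 66.7]), np.float64(169.7)] [[ 0.5003 -0.2015  0.03  ]]
  c [316.9 150.4] 98Traceback (most recent call last):
  File "<stdin>", line 7, in <module>
cv2.error: OpenCV(4.12.0) /io/opencv/modules/imgproc/src/shapedescr.cpp:361: error: (-201:Incorrect size of input array) There should be at least 5 points to fit the ellipse in function 'fitEllipseNoDirect'
```

{"fn": "arm_command", "kwargs": {"series": "0 0.05 0 0 0; 0 0.08 0 0.02 0; 0 0.034 0 0.08 0; 0 0 0 0.12 0; 0 0 0 0.12 0; 0 0 0 0.07 0; 0 0 0 0.03 0; 0 0 0 0.01 0; 0 0 0 0 0; 0 0 0 0 0", "newtons": 80}}

```text
clock: 15.45
position: [0.5012, -0.2025, 0.0252]
ee_rot: [0.707, 0.707, 0.0, 0.001]
ft_force: [0.3, 0.3, -1.4]
grip_width: 1.002
grasp_force: 0.0
```

{"fn": "arm_command", "kwargs": {"series": "0.5 0 0 0 0; 1 0 0 0 0; 1 0 0 0 0; 1 0 0 0 0; 1 0 0 0 0; 1 0 0 0 0; 1 0 0 0 0; 1 0 0 -0.03 0; 1 0 0 -0.06 0; 1 0 0 0 0"}}

```text
clock: 16.7
position: [0.5017, -0.2027, 0.0619]
ee_rot: [0.707, 0.707, 0.001, 0.002]
ft_force: [-0.0, -0.2, -2.7]
grip_width: 0.664
grasp_force: 86.3
```

Run:
```python
from h import *; import pickle
o=manip.get_obs(); print(o["position"].round(4),o["grip_width"],o["grasp_force"],o["ft_force"].round(1))
c=cam("wrist"); save(c,"pics/w6.png"); pickle.dump((c,o),open("w6.pkl","wb"))
```

```text
[ 0.5017 -0.2027  0.0619] 0.6639988387268956 86.26215241849422 [-0.  -0.2 -2.7]
```

View pics/w6.png

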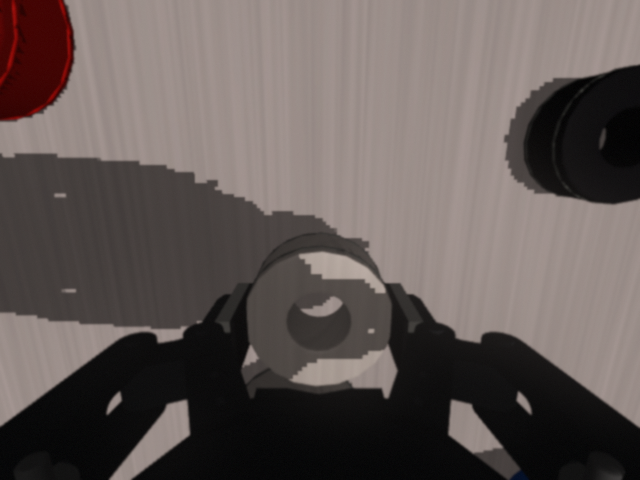

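View w6 shows the collar held just like the red ring was, with the bore at about (319,320) and edges at rows 233 and 385. I'll carry it over the post.

{"fn": "arm_command", "kwargs": {"series": "1 0 0 -0.08 0; 1 0 0 -0.13 0; 1 0.05 0 -0.1 0; 1 0.1 0 -0.035 0; 1 0.14 0 0 0; 1 0.14 0 0 0; 1 0.14 0 0 0; 1 0.14 0 0 0; 1 0.1 0 0 0; 1 0.05 0 0 0"}}

```text
clock: 18.0
position: [0.4995, 0.1442, 0.1973]
ee_rot: [0.706, 0.708, -0.0, -0.001]
ft_force: [0.6, 0.0, -2.1]
grip_width: 0.668
grasp_force: 86.4
```

{"fn": "arm_command", "kwargs": {"series": "1 0.022 -0.003 0 0; 1 0 0 0 0; 1 0 0 0.04 0; 1 0 0 0.05 0; 1 0 0 0.02 0; 1 0 0 0 0; 1 0 0 0 0; 1 0 0 0 0; 1 0 0 0 0; 1 0 0 0 0"}}

```text
clock: 19.25
position: [0.4993, 0.1505, 0.1543]
ee_rot: [0.707, 0.707, 0.0, 0.0]
ft_force: [0.8, -0.3, -3.3]
grip_width: 0.664
grasp_force: 86.3
```

{"fn": "arm_command", "kwargs": {"series": "1 0.004 0.003 0 0; 1 0 0 0 0; 1 0 0 0.0125 0; 1 0 0 0.0125 0; 1 0 0 0.0125 0; 1 0 0 0.0075 0; 1 0 0 0.0075 0; 1 0 0 0.0075 0; 1 0 0 0 0; 1 0 0 0 0"}}

```text
clock: 20.5
position: [0.5005, 0.1522, 0.1302]
ee_rot: [0.707, 0.707, 0.0, 0.0]
ft_force: [0.1, 1.2, -0.9]
grip_width: 0.667
grasp_force: 86.6
```

{"fn": "arm_command", "kwargs": {"series": "1 0 0 0.01 0; 1 0 0 0.01 0; 1 0 0 0.01 0; 1 0 0 0.01 0; 1 0 0 0.01 0; 1 0 0 0.01 0; 1 0 0 0.0075 0; 1 0 0 0.005 0; 1 0 0 0 0; 1 0 0 0 0"}}

```text
clock: 21.75
position: [0.5003, 0.1521, 0.101]
ee_rot: [0.707, 0.707, -0.0, -0.0]
ft_force: [-1.7, -0.9, 1.4]
grip_width: 0.665
grasp_force: 86.9
```

{"fn": "arm_command", "kwargs": {"series": "1 0 0 0.005 0; 1 0 0 0.005 0; 1 0 0 0.005 0; 1 0 0 0.005 0; 1 0 0 0.003 0; 1 0 0 0.002 0; 1 0 0 0.002 0; 1 0 0 0 0; 1 0 0 0 0; 1 0 0 0 0"}}

```text
clock: 23.0
position: [0.5004, 0.1521, 0.0905]
ee_rot: [0.707, 0.707, -0.0, 0.0]
ft_force: [-2.9, -1.1, 5.4]
grip_width: 0.663
grasp_force: 87.7
```

{"fn": "arm_command", "kwargs": {"series": "1 0 0 0.002 0; 1 0 0 0.002 0; 1 0 0 0.002 0; 1 0 0 0 0; 1 0 0 0 0; 1 0 0 0 0; 1 0 0 0 0; 1 0 0 0 0; 1 0 0 0 0; 1 0 0 0 0"}}

```text
clock: 24.25
position: [0.5004, 0.1522, 0.0891]
ee_rot: [0.707, 0.707, -0.0, 0.0]
ft_force: [-8.1, -3.8, 20.5]
grip_width: 0.663
grasp_force: 89.7
```

It has reached the stop: 20 N, with the pack top about 5 mm below the catches. I'll ease off, release, rise and back away to look.

{"fn": "arm_command", "kwargs": {"series": "1 0 0 -0.004 0; 1 0 0 -0.003 0; 1 0 0 0 0; 0 0 0 0 0; 0 0 0 0 0; 0 0 0 0 0; 0 0 0 0 0; 0 0 0 -0.03 0; 0 0 0 -0.08 0; 0 0 0 -0.12 0"}}

```text
clock: 25.5
position: [0.4998, 0.152, 0.1837]
ee_rot: [0.707, 0.707, -0.001, -0.001]
ft_force: [1.3, -0.3, 0.6]
grip_width: 1.001
grasp_force: 0.0
```

{"fn": "arm_command", "kwargs": {"series": "0 -0.05 0 -0.06 0; 0 -0.08 0 0 0; 0 -0.05 0 0 0; 0 -0.02 0 0 0; 0 0 0 0 0; 0 0 0 0 0; 0 0 0 0 0; 0 0 0 0 0; 0 0 0 0 0; 0 0 0 0 0"}}

```text
clock: 26.75
position: [0.5004, 0.0722, 0.2067]
ee_rot: [0.707, 0.707, -0.0, 0.0]
ft_force: [0.9, 0.4, -0.9]
grip_width: 0.996
grasp_force: 0.0
```

Run:
```python
from fx import *
o=manip.get_obs(); print(o["clock"],o["position"].round(4),o["ft_force"].round(1))
c=cam("wrist"); s=cam("scene")
u=proj(c,(.5,.152,.1))[0].astype(int); print(u)
a=cv2.resize(np.asarray(s["pixels"])[205:295,340:430],(400,400),interpolation=2)
y0=max(0,u[1]-80); x0=u[0]-80; b=cv2.resize(np.asarray(c["pixels"])[y0:y0+160,x0:x0+160],(400,400),interpolation=2)
cv2.imwrite("pics/c7.png",np.hstack([a,b])[...,::-1])
# scene rows of pack's top near edge, predicted for latched vs unlatched
for z in(.099,.108): print(z,proj(s,(.5,.152,z)).round(1), proj(s,(.53,.156,z)).round(1))
```

```text
26.75 [0.5004 0.0722 0.2067] [ 0.9  0.4 -0.9]
[317 126]
0.099 [[387.3 239. ]] [[386.7 246.9]]
0.108 [[387.6 235.6]] [[387.1 243.5]]
```

View pics/c7.png

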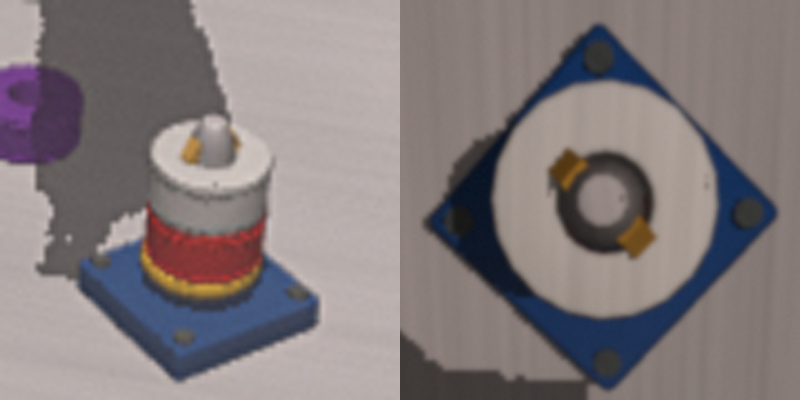

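The view shows both brass catches out over the collar's top, at (570,170) and (637,238) in the crop. The pack is flat and pressed down, and the gripper is clear, so I'm handing in.

```bash
python3 -c "from workcell import manip; print(manip.hand_in())"
```

```text
the job is handed in; nothing more can be done
None
```

The red bushing and then the metal collar are on the post, pressed down with both brass catches out over the collar and the gripper clear, and the job is handed in (about 27 s used; no verdict was returned).

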